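Power up the amplifier and hold the test button

ROBOT

A 7-joint arm with a two-finger parallel gripper is mounted at the origin on the work surface. World frame = base frame: x ahead of the robot, y to its left, z up, the work surface at z = 0. Lengths are in m, angles in rad, forces in N, time in s.
With the tool pointing down it reaches from about 0.425 to 0.95 m from the base axis. Payload 4.7 kg.
Tool frame: the origin (TCP) lies midway between the tips of the shut fingers; the grasp point (between the pads) lies 19 mm behind it; z points along the fingers, y is the line along which they close (so a half turn about z gives the same grasp; the last joint's range is limited). The gripper opens to 87 mm and grips with 3 to 60 N. Pads are 19 mm wide; open, the fingers measure 117 mm over their backs; the gripper's body (75 mm by 190 mm) begins 51 mm behind the grasp point.
Start: joints at [-1.378, 0.469, -0.049, 1.532, 0.024, 1.141, -0.082], TCP at [0.148, 0.658, 0.197] pointing down, gripper open.
Joint ranges: [-2.59, 2.59], [-0.33, 1.99], [-1.39, 1.29], [0.1, 2.45], [-1.04, 4.18], [0.21, 1.99], [-2.66, 2.66]. Speed limits (rad/s): [2.57, 2.57, 3.14, 3.14, 3.14, 3.14, 3.14].

INTERFACE

Orientations are given as a 3x3 rotation matrix whose columns are the frame's x, y, z axes.
In Python, from rig import move_ptp, line_to, move_joints, let_go, grasp, hold, solve_ik, grab_frame, MotionError, hand_in, trace, get_time, get_q, get_dq, get_joint_torque, get_tool_pos, get_orientation, get_wrist_force, get_moment, get_gripper_width, get_grip_force gives the robot as it stands. Calls block until the motion is done:
- move_ptp(position, orientation): joint-space move of the TCP to a pose.
- line_to(position, rotation=None, max_speed=0.15): straight line of the TCP; rotation=None keeps the orientation; max_speed is the mean speed in m/s.
- move_joints(angles): joint-space move.
- let_go() and grasp(f_grip=None): open the fingers fully, or close them until they stop; f_grip is the grip in N (None keeps the last).
- hold(seconds).
- solve_ik(position, orientation): joint angles nearest the present ones, or None.
- grab_frame(name): name is "scene" or "side" or "wrist"; returns a dict with "color" (384x512x3 uint8, blue, green, red), "camera_matrix" (3x3 intrinsics, pixels), "D" ([k1, k2, p1, p2, k3] as OpenCV has them; the pictures are not rectified), "extrinsics" (4x4, takes a point from camera to world coordinates). Camera axes: x right, y up, looking along -z (the intrinsics and any distortion apply to the point x, -y, -z); pixel columns grow to the right and rows downward; lengths in m; the calibration is good to about 2 mm. A picture is of the moment at which its call begins. There is no depth.
A pose or a line that the arm cannot do raises MotionError and nothing moves.
- hand_in(): hands the job in; it is judged then, once.
Trained networks look in a picture, given as the dict that the camera call returned (one of the last four; its "shot" number tells which), for a name from the list of things; names that differ only in an ending like _2 or _b are one class to them, and where a whole thing is asked for, a point or a joint stands for the part that bears it (a point fixed in the world has none). Each returns a list of dicts, best first, with "p" (0 to 1); they miss things now and then, are a little off and sometimes report something else, mostly with a low value. They report only what shows in the picture. A call takes as long as a camera call.
- trace(name, picture): "pixels" (384x512 bool, what is visible of it) and "position" ([column, row] in pixels, amid what is visible of it).
Readings, each from a call of its own:
- get_time(): time.
- get_q(): joint angles.
- get_dq(): joint speeds.
- get_joint_torque(): joint torques, N m.
- get_tool_pos(): TCP position.
- get_orientation(): TCP orientation.
- get_wrist_force(): force on the tool from outside, world axes, zero at the start.
- get_moment(): the same for the moment, N m.
- get_gripper_width(): finger opening in m.
- get_grip_force(): force on a finger pad.
Only numpy, scipy, OpenCV 4.12 (cv2) and the standard library are available. Lean on these libraries where they do the work, as an engineer would, in place of code of your own. Each camera call takes 0.05 s, during which the arm holds its last target. There are 200 camera calls.

TASK

Power up the amplifier for a test, only by pressing with the fingertips and picking nothing up: first press the red mains rocker on the grey power box on (its white-dot end fully down), then the blue standby rocker on the amplifier in the same way, and only then press the green button on the loose test box all the way down. Keep pressing it: the program finishes with the finger still holding the green button down and both rockers on. Leave the yellow button alone, do not push the test box out of place, lift or tip it, and do not disturb the other things on the bench.

Things in the scene. Friction and masses are not known exactly. Their poses are not given: they have to be found in the camera images.
- power_box: Bench power box, painted grey, 130 (x) x 100 (y) x 50 mm high, fixed, at the left or right (may swap sides with the test box). Origin under its centre, z up. Red rocker on top: long direction along the box's x, pivot at x +12 mm, white-dot half on the +x side
- mains_rocker (a joint): Red mains rocker. V-shaped: two flat halves, each 26 x 30 mm, meet at the pivot; the ON half bears a white dot (11 mm). Value in rad: near 0 = off (dot half slopes up 0.3 rad away from the pivot), 0.3 = fully on (dot half level, other half raised); on above 0.22. It stays where it is left; pressing on the dot takes about 3 N
- mains_rocker_dot (a point): Centre of the white dot on the top face of the red rocker, 17.5 mm from the pivot; about 68 mm above the bench when off, 63 mm when on. It moves with the rocker. Press here, straight down. A low black bezel, 62 x 42 mm, surrounds the rocker 7 mm below the face of the level half
- amp: Amplifier chassis: an aluminium box 150 (x) x 340 (y) x 60 mm high, fixed, beyond the two boxes; knobs on the side facing the robot, tubes and transformers up to 66 mm above its deck. Origin under its centre, z up. Blue rocker on the deck: pivot at x -45, y +55 mm, long direction along the amplifier's y, white-dot half on the +y side
- standby_rocker (a joint): Blue standby rocker of the amplifier. V-shaped: two flat halves, each 26 x 30 mm, meet at the pivot; the ON half bears a white dot (11 mm). Value in rad, as for the red one: near 0 = off (dot half raised), 0.3 = on (dot half pressed down level), on above 0.22; it stays where it is left; about 3 N on the dot
- standby_rocker_dot (a point): Centre of the white dot on the top face of the blue rocker, 17.5 mm from the pivot; about 78 mm above the bench when off, 73 mm when on. It moves with the rocker. Press here, straight down. Bezel as on the red one
- test_box: Test box: pale grey box 120 (x) x 140 (y) x 45 mm high, about 0.8 kg, loose on the bench, on the other side from the power box; a needle meter on the +x half of its top and two round push buttons on the -x half: green at x -30, y -36 mm, yellow at x -30, y +36 mm. Origin under its centre, z up
- test_button (a joint): Green push button, 28 mm across, in a black collar 44 mm across and 12 mm high. Value in m: 0 = out, 0.006 = fully down; counts as down above 0.0042. Spring: starts to move at about 1.5 N, 5 N holds it fully down; it springs back when let go
- test_button_top (a point): Centre of the top face of the green button, 67 mm above the bench when out; 61 mm when fully down (4 mm above its collar). It moves with the button
- yellow_button (a joint): Yellow push button beside the green one, of the same size, stroke and spring; to be left alone. Value in m, 0 = out
- yellow_button_top (a point): Centre of the top face of the yellow button, 67 mm above the bench
- solder_spool: Bystander, loose: metal solder spool standing on end, 50 mm across, 42 mm high; origin under its centre. Leave it alone
- screwdriver: Bystander, loose: orange-handled screwdriver, 180 mm long, lying on the bench between the two boxes; its x axis runs from handle to tip. Leave it alone
- tube_carton: Bystander, loose: upright yellow carton 40 x 40 x 95 mm; origin under its centre. Leave it alone
- parts_tray: Bystander, loose: blue divided tray 100 x 120 x 35 mm at the left; origin under its centre. Leave it alone
- mug: Bystander, loose: white mug, 80 mm across, 90 mm high, at the right; origin under its centre. Leave it alone
- cleaner_can: Bystander, loose: red can, 56 mm across, 160 mm high, beyond the right end of the amplifier; origin under its centre. Leave it alone
- spare_tube: Bystander, loose: glass radio tube standing on its black base, 36 mm across, 73 mm high, beyond the left end of the amplifier; origin under its centre. Leave it alone

How it is judged:
By the outcome, as a careful person would: the job done as asked, in the order asked, and still so for the second after the job is handed in, while the arm keeps its last pose, push and grip.
It also fails if it takes over 48 s, if anything falls off the work surface, if the arm or the gripper's body presses on something with over 40 N, if the wrist force passes 120 N, or if a joint passes its speed limit or range.

## Working session

There is one attempt and no reset: what is moved stays moved. The work goes in short steps, each a Python script; the robot and the scene stay as the last script left them, time stands still between calls to the robot, and variables do not carry over. Pictures are saved under pics/ and viewed, at most 10 in all, crops included, and the job is handed in when it is done.

```bash
mkdir -p pics; ls
cat > h.py <<'E'
import numpy as np, cv2
from rig import *
def ray(f,uv):
    p=cv2.undistortPoints(np.array([[uv]],float),f["camera_matrix"],np.array(f["D"],float))[0,0]
    T=np.array(f["extrinsics"]); return T[:3,3], T[:3,:3]@np.array([p[0],-p[1],-1.])
def onz(f,uv,z):
    o,d=ray(f,uv); return o+d*(z-o[2])/d[2]
def proj(f,P):
    T=np.array(f["extrinsics"]); c=T[:3,:3].T@(np.array(P,float)-T[:3,3]); c=c*[1,-1,-1]
    return cv2.projectPoints(c.reshape(1,1,3),np.zeros(3),np.zeros(3),f["camera_matrix"],np.array(f["D"],float))[0].ravel()
E
python3 - <<'E'
from h import *
Z=dict(mains_rocker_dot=.068,standby_rocker_dot=.078,test_button_top=.067,yellow_button_top=.067)
for n in("scene","side"):
    f=grab_frame(n); cv2.imwrite(f"pics/{n}0.png",f["color"])
    print(n,np.round(f["extrinsics"],3).tolist())
    for k,z in Z.items():
        for r in trace(k,f)[:2]: print(k,round(r["p"],2),np.round(r["position"],1),r["pixels"].sum(),onz(f,r["position"],z).round(4))
print(get_time(),get_tool_pos(),get_wrist_force(),get_orientation().round(2) if hasattr(get_orientation(),'round') else get_orientation())
E
```

```text
pics
scene [[-0.485, -0.617, 0.62, 1.223], [0.874, -0.337, 0.349, 0.369], [-0.007, 0.711, 0.703, 0.836], [0.0, 0.0, 0.0, 1.0]]
mains_rocker_dot 0.55 [350.3 214.2] 166 [0.4834 0.2595 0.068 ]
test_button_top 0.39 [191.8 148.6] 36 [ 0.4492 -0.3174  0.067 ]
test_button_top 0.28 [125.9 183.7] 960 [ 0.6919 -0.391   0.067 ]
yellow_button_top 0.49 [214.7 151.4] 26 [ 0.4245 -0.2394  0.067 ]
yellow_button_top 0.4 [351.  214.6] 157 [0.483  0.2616 0.067 ]
side [[-0.999, 0.028, -0.037, 0.512], [-0.047, -0.603, 0.796, 1.063], [0.0, 0.797, 0.604, 0.897], [0.0, 0.0, 0.0, 1.0]]
mains_rocker_dot 0.64 [285.4 246.9] 189 [0.4689 0.2587 0.068 ]
test_button_top 0.46 [280.4 248.3] 154 [0.4837 0.2641 0.067 ]
0.5 [0.14845894 0.65846339 0.19703621] [ 0.15383893 -0.17619891 -0.23120634] [[-0.98  0.22 -0.  ]
 [ 0.22  0.98  0.  ]
 [ 0.    0.   -1.  ]]
```

View pics/scene0.png

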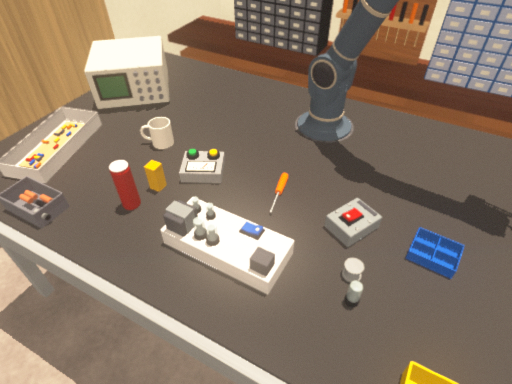

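View pics/side0.png

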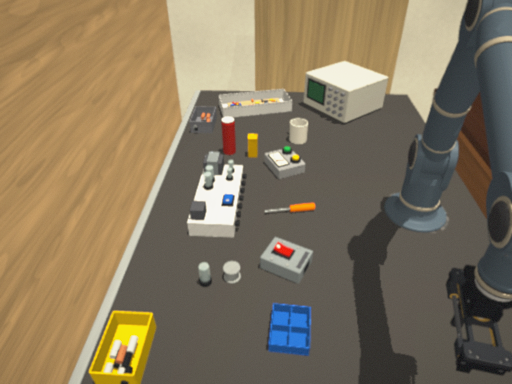

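The scene picture shows the power box at the left (red rocker at about 352,214). The test box is at the right, with green at (192,153) and yellow at (213,153), and the blue rocker is on the amp at (252,230). The side picture agrees. Next I take close wrist views.

Run:
```python
from h import *
f=grab_frame("scene"); b=onz(f,[252,230],.07); g=onz(f,[192,153],.067); print(b,g)
grasp(5)
R=np.array([[1,0,0],[0,-1,0],[0,0,-1.]])
print(get_time())
ims=[]
for nm,p,ks in(("power",[.45,.26,.32],[("mains_rocker_dot",.068)]),("amp",[b[0]-.04,b[1],.32],[("standby_rocker_dot",.078)]),("test",[g[0]-.01,g[1]+.03,.32],[("test_button_top",.067),("yellow_button_top",.067)])):
    move_ptp(p,R); hold(.2); f=grab_frame("wrist"); ims.append(f["color"]); print(nm,get_time(),get_q().round(2),"cam",np.round(np.array(f["extrinsics"])[:3,3],3))
    for k,z in ks:
        for r in trace(k,f)[:2]: print(k,round(r["p"],2),np.round(r["position"],1),r["pixels"].sum(),onz(f,r["position"],z).round(4))
    np.savez(f"pics/{nm}.npz",**{k:np.array(f[k]) for k in("color","camera_matrix","D","extrinsics")})
im=np.vstack([np.hstack(ims[:2]),np.hstack([ims[2],ims[2]*0])]); cv2.imwrite("pics/w.png",cv2.resize(im,(800,600)))
```

```text
[0.66927284 0.04472592 0.07      ] [ 0.46878853 -0.30230274  0.067     ]
2.075
power 4.1917 [-1.15  0.12  0.62  1.75 -0.07  1.29 -2.09] cam [0.515 0.26  0.508]
mains_rocker_dot 0.63 [252.4 140.3] 767 [0.4766 0.2619 0.068 ]
amp 5.575 [-0.71  0.39  0.81  1.51 -0.29  1.37 -1.45] cam [0.695 0.046 0.508]
standby_rocker_dot 0.56 [251.8 132.5] 945 [0.667 0.049 0.078]
test 7.225 [-0.42  0.21  1.05  1.73 -0.19  1.31 -0.89] cam [ 0.525 -0.272  0.508]
test_button_top 0.89 [280.9 161.3] 309 [ 0.4577 -0.3095  0.067 ]
yellow_button_top 0.84 [234.8 184.1] 318 [ 0.4252 -0.2454  0.067 ]
```

View pics/w.png

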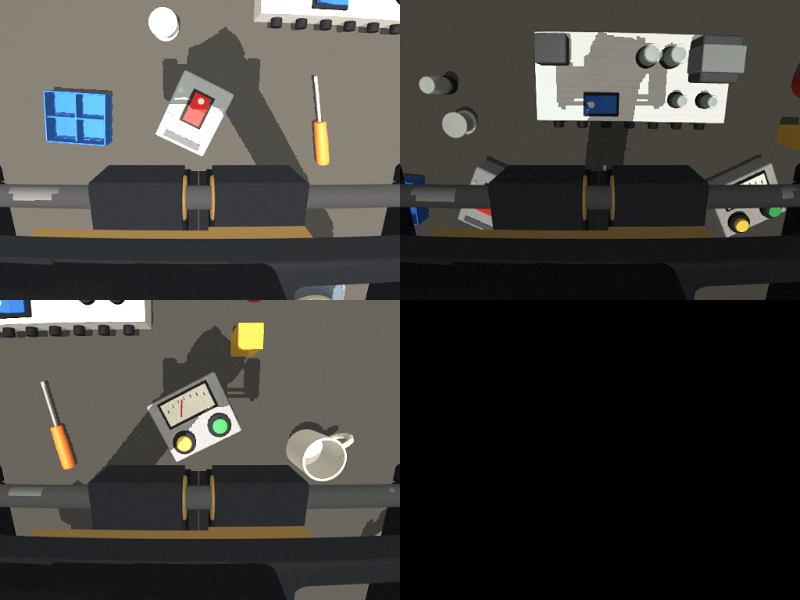

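The wrist views show the following:
- **Red rocker:** dot at full-size pixel about (257,129).
- **Blue rocker:** dot at about (245,133).
- **Test box:** green at (281,161) and yellow at (235,184). The buttons come out 72 mm apart, as specified.

The rocker traces cover the whole rocker, so I take the white blob inside each one.

Run:
```python
from h import *
crops=[]
for nm,(u,v),z,zp in(("power",(257,129),.068,.063),("amp",(245,133),.078,.073)):
    f=dict(np.load(f"pics/{nm}.npz")); c=f["color"].astype(int)
    b,g,r=c[...,0],c[...,1],c[...,2]
    Y,X=np.mgrid[:384,:512]; near=np.hypot(X-u,Y-v)<14
    # dot: low saturation relative to the coloured face
    print(nm,c[v,u],c[v+12,u-4],c[v,u+15])
    crops.append(cv2.resize(f["color"][v-45:v+45,u-50:u+50],None,fx=4,fy=4,interpolation=cv2.INTER_NEAREST))
    col=(r-np.maximum(b,g)>50) if nm=="power" else (b-r>30)
    n,l,s,ce=cv2.connectedComponentsWithStats(col.astype(np.uint8)); d=np.hypot(*(ce[1:]-[u,v]).T)+1e3*(s[1:,4]<200); i=1+d.argmin()
    m=(l==i).astype(np.uint8); cn=max(cv2.findContours(m,0,2)[0],key=cv2.contourArea)
    fill=cv2.drawContours(m*0,[cn],-1,1,-1); hole=fill-m; hole[~near]=0
    n2,l2,s2,ce2=cv2.connectedComponentsWithStats(hole); j=1+s2[1:,4].argmax()
    dot=ce2[j]; P=onz(f,dot,z)
    box=cv2.boxPoints(cv2.minAreaRect(cn)); W=np.array([onz(f,q,zp)[:2] for q in box])
    print(nm,"rocker",ce[i],s[i,4],"dot",dot,s2[j,4],P.round(4),"sides",np.linalg.norm(np.diff(W,axis=0),axis=1).round(4),"dirs",np.degrees(np.arctan2(*np.diff(W,axis=0).T[::-1])).round(1), "centre",W.mean(0).round(4))
cv2.imwrite("pics/crops.png",np.hstack(crops))
```

```text
power [203 224 229] [120 132 255] [38 34 33]
power rocker [251.44907407 140.35300926] 864 dot [256.93181818 129.04545455] 44 [0.4918 0.2558 0.068 ] sides [0.0537 0.0309 0.0541] dirs [ -27.1 -116.   153.8] centre [0.4765 0.2628]
amp [107 120 124] [69 43 29] [104  56  29]
amp rocker [257.08457143 133.37142857] 875 dot [244.5        133.71428571] 56 [0.6654 0.0587 0.078 ] sides [0.0532 0.0305 0.054 ] dirs [ -89.8 -178.9   90.2] centre [0.6653 0.0421]
```

View pics/crops.png

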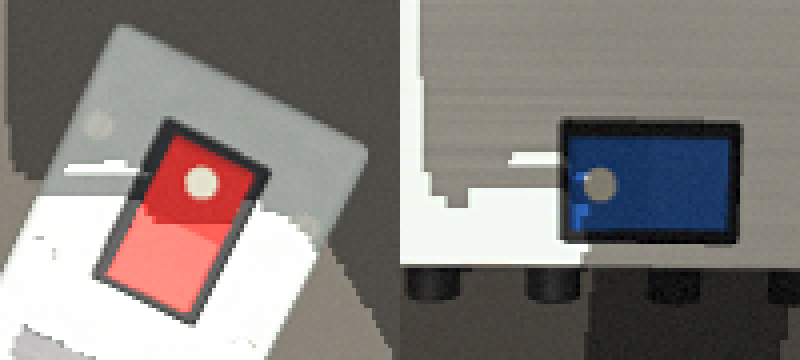

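Both dots are 17 mm from their rocker centre, as expected, and the rocker sizes match. I press red first, then blue, stopping on force.

```bash
cat >> h.py <<'E'
def Rz(deg):
    a=np.radians(deg); c,s=np.cos(a),np.sin(a); return np.array([[c,s,0],[s,-c,0],[0,0,-1.]])
def over(p,z,yaws):
    c=[(np.abs(q-get_q()).max(),y) for y in yaws if (q:=solve_ik([p[0],p[1],z],Rz(y))) is not None]
    print("yaw",c); move_ptp([p[0],p[1],z],Rz(min(c)[1]))
def press(p,z0,zmin,fmax):
    line_to([p[0],p[1],z0]); hold(.2); F0=np.array(get_wrist_force()); z=z0; L=[]
    while z>zmin:
        z-=.001; line_to([p[0],p[1],z],max_speed=.02); hold(.05); F=np.array(get_wrist_force())-F0; L.append((round(z*1000,1),round(get_tool_pos()[2]*1000,1),round(F[2],1)))
        if F[2]>fmax: break
    print(L,F.round(1),get_time()); return F0
E
python3 - <<'E'
from h import *
for nm,p,y,z in(("red",[.4918,.2558],-27,.063),("blue",[.6654,.0587],90,.073)):
    over(p,.2,[y,y+180,y-180]); press(p,z+.012,z-.003,12); line_to([*p,.2],max_speed=.25)
    if nm=="red": move_ptp([.45,.26,.32],Rz(0)); hold(.2); f1=grab_frame("wrist")
    else: move_ptp([.625,.046,.32],Rz(0)); hold(.2); f2=grab_frame("wrist")
im=np.hstack([cv2.resize(f["color"][v-45:v+45,u-50:u+50],None,fx=4,fy=4,interpolation=0) for f,u,v in((f1,257,129),(f2,245,133))]); cv2.imwrite("pics/after.png",im); print(get_time())
E
```

```text
yaw [(np.float64(1.4399247752583397), -27), (np.float64(1.7592202407687307), 153), (np.float64(1.7592202407687312), -207)]
[(74.0, np.float64(74.1), np.float64(0.4)), (73.0, np.float64(72.9), np.float64(0.8)), (72.0, np.float64(71.9), np.float64(-0.3)), (71.0, np.float64(71.0), np.float64(0.7)), (70.0, np.float64(70.0), np.float64(0.7)), (69.0, np.float64(69.0), np.float64(1.2)), (68.0, np.float64(68.0), np.float64(0.4)), (67.0, np.float64(66.9), np.float64(0.7)), (66.0, np.float64(66.0), np.float64(0.5)), (65.0, np.float64(65.0), np.float64(0.4)), (64.0, np.float64(63.9), np.float64(0.9)), (63.0, np.float64(62.9), np.float64(0.5)), (62.0, np.float64(61.9), np.float64(1.4)), (61.0, np.float64(60.9), np.float64(0.8)), (60.0, np.float64(60.0), np.float64(-0.1))] [-0.1 -0.7 -0.1] 14.9667
yaw [(np.float64(2.1559445459471154), 90), (np.float64(4.527885463488739), 270), (np.float64(4.527885463488739), -90)]
[(84.0, np.float64(84.1), np.float64(-2.0)), (83.0, np.float64(82.9), np.float64(-2.1)), (82.0, np.float64(82.0), np.float64(-2.3)), (81.0, np.float64(80.9), np.float64(-2.1)), (80.0, np.float64(80.0), np.float64(-1.8)), (79.0, np.float64(79.0), np.float64(-1.7)), (78.0, np.float64(78.0), np.float64(-1.6)), (77.0, np.float64(77.0), np.float64(-1.2)), (76.0, np.float64(75.9), np.float64(-2.2)), (75.0, np.float64(75.0), np.float64(-1.4)), (74.0, np.float64(74.0), np.float64(-0.7)), (73.0, np.float64(72.9), np.float64(-1.1)), (72.0, np.float64(71.9), np.float64(-1.6)), (71.0, np.float64(70.9), np.float64(-0.3)), (70.0, np.float64(70.0), np.float64(-1.3))] [ 0.6  0.5 -1.3] 23.9833
26.2083
```

View pics/after.png

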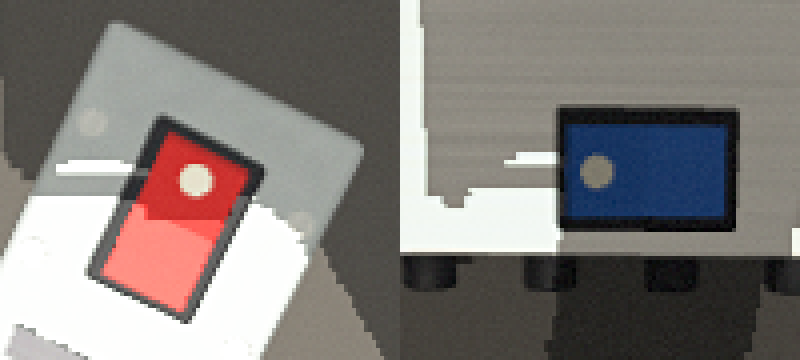

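No contact force appeared even 3 mm below the "on" level, so the tips may not be shut and at the TCP. I check the gripper.

Run:
```python
from h import *
print(get_gripper_width(),get_grip_force(),get_time(),get_tool_pos(),get_wrist_force())
f=grab_frame("scene"); print(proj(f,get_tool_pos())); p=proj(f,get_tool_pos()).astype(int)
a=cv2.resize(f["color"][p[1]-60:p[1]+40,p[0]-50:p[0]+50],(400,400),interpolation=0)
f=grab_frame("side"); print(proj(f,get_tool_pos())); p=proj(f,get_tool_pos()).astype(int)
b=cv2.resize(f["color"][p[1]-60:p[1]+40,p[0]-50:p[0]+50],(400,400),interpolation=0)
for i in(a,b): cv2.drawMarker(i,(200,240),(0,255,0),0,12)
cv2.imwrite("pics/tip.png",np.hstack([a,b]))
```

```text
0.00036928160924790034 0.0 26.2083 [0.62491624 0.04595085 0.31962473] [-0.15556913  0.13324436  0.39208817]
[260.35643889 147.65782238]
[236.75316415 135.79280595]
```

View pics/tip.png

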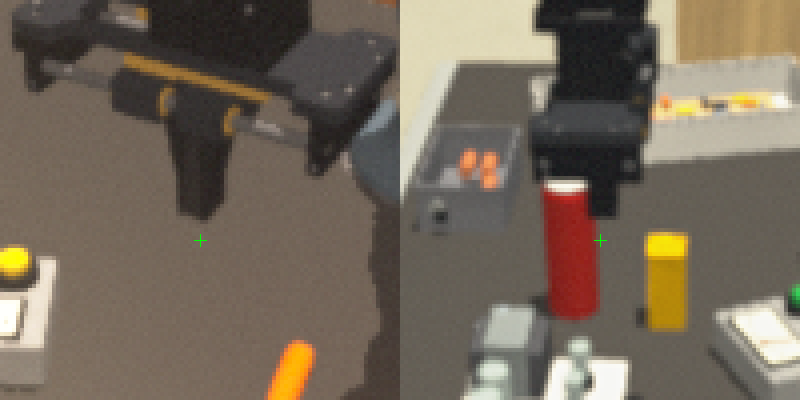

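The crops show the real fingertips at about rows 218–220, while the TCP marker is at 240. That is 5–6 px, so the tips sit about 1 cm behind the reported TCP and the presses never made contact. I continue downward by force, red first, starting from the level known to be free.

```bash
cat >> h.py <<'E'
def press2(p,z0,zmin,fmax,step=.001):
    line_to([p[0],p[1],z0],max_speed=.2); hold(.15); F0=np.array(get_wrist_force()); z=z0; L=[]
    while z>zmin:
        z-=step; line_to([p[0],p[1],z],max_speed=.03); F=np.array(get_wrist_force())-F0; L.append((round(z*1000,1),round(get_tool_pos()[2]*1000,1),round(F[2],1)))
        if F[2]>fmax: break
    print([tuple(map(float,l)) for l in L],F.round(1),get_time()); return z
E
python3 - <<'E'
from h import *
f=grab_frame("side"); t=get_tool_pos()
for d in(0,.008,.012,.016): print(d,proj(f,t+[0,0,d]).round(1))
p=[.4918,.2558]
over(p,.15,[-27,153]); print(get_time())
z=press2(p,.063,.045,7); print(get_time())
E
```

```text
0 [236.8 135.8]
0.008 [236.7 133.5]
0.012 [236.6 132.3]
0.016 [236.6 131.1]
yaw [(np.float64(0.738818952998876), -27), (np.float64(2.0512612555643592), 153)]
27.5083
[(62.0, 62.4, 0.3), (61.0, 61.0, 0.7), (60.0, 59.9, 0.3), (59.0, 58.9, 1.1), (58.0, 57.9, 0.7), (57.0, 56.9, 0.2), (56.0, 55.9, 1.0), (55.0, 54.9, 0.6), (54.0, 53.9, 0.0), (53.0, 52.9, 1.2), (52.0, 51.9, 0.9), (51.0, 50.9, 1.7), (50.0, 49.9, 1.2), (49.0, 48.9, 0.3), (48.0, 47.9, 0.2), (47.0, 46.9, 1.2), (46.0, 45.9, 0.5), (45.0, 45.1, 1.4)] [-0.6 -1.3  1.4] 32.7417
32.7417
```

Run:
```python
from h import *
o=[]
for n in("scene","side"):
    f=grab_frame(n); p=proj(f,[.4918,.2558,.066]).round().astype(int); print(n,p, proj(f,get_tool_pos()))
    a=cv2.resize(f["color"][p[1]-30:p[1]+20,p[0]-25:p[0]+25],(400,400),interpolation=2); cv2.drawMarker(a,(200,240),(0,255,0),0,12); o.append(a)
cv2.imwrite("pics/tip2.png",np.hstack(o)); print(get_wrist_force(),get_time())
```

```text
scene [348 216] [346.69087058 221.08135481]
side [278 246] [277.42826068 251.29261158]
[ 0.47156237 -1.30909739  0.93665315] 32.8417
```

View pics/tip2.png

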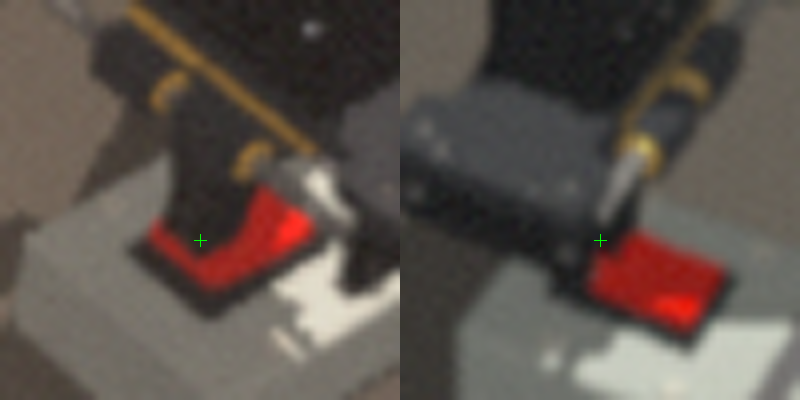

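The finger is right over the dot and just about touching, so the real tip is about 20 mm behind the TCP. I continue down to the stop.

Run:
```python
from h import *
p=[.4918,.2558]; z=get_tool_pos()[2]; F0=0.5; L=[]
while z>.036:
    z-=.0012; line_to([*p,z],max_speed=.05); F=get_wrist_force()[2]-F0; L.append((round(z*1000,1),round(float(get_tool_pos()[2])*1000,1),round(float(F),1)))
    if F>9: break
print(L,get_time())
```

```text
[(np.float64(43.9), 44.0, 0.0), (np.float64(42.7), 42.8, 1.6), (np.float64(41.5), 41.5, 1.3), (np.float64(40.3), 40.1, 0.4), (np.float64(39.1), 38.9, 0.9), (np.float64(37.9), 37.9, 3.2), (np.float64(36.7), 37.8, 13.7)] 34.5917
```

There is a hard stop at TCP z ≈ 37.8 mm, so the tip offset is about 25 mm. I lift and compare with the first side picture to confirm red is on.

Run:
```python
from h import *
line_to([.4918,.2558,.12],max_speed=.25)
o=[]
for n in("scene","side"):
    f=grab_frame(n); c=proj(f,[.4765,.2628,.064]).round().astype(int)
    for im in(cv2.imread(f"pics/{n}0.png"),f["color"]):
        o.append(cv2.resize(im[c[1]-20:c[1]+20,c[0]-20:c[0]+20],(300,300),interpolation=2))
cv2.imwrite("pics/red.png",np.vstack([np.hstack(o[:2]),np.hstack(o[2:])])); print(get_time())
```

```text
35.175
```

View pics/red.png

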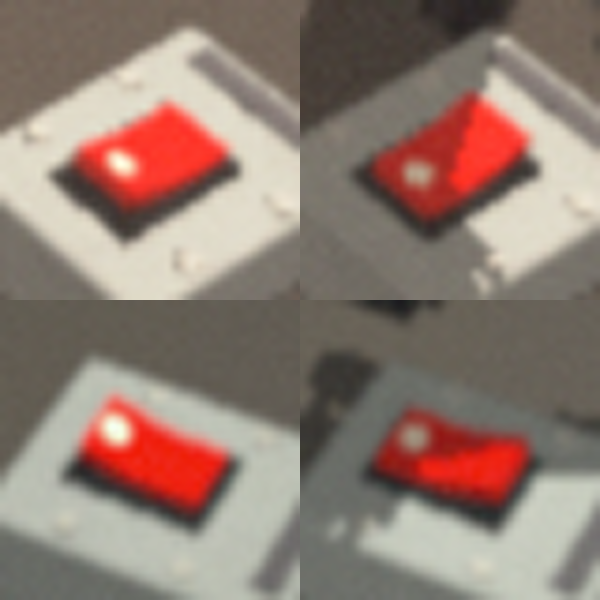

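The side view shows red is on: the dot half is level and the other half is raised. The tip offset is 25 mm. Now I press blue, and if it reaches its stop I go straight to the green button.

Run:
```python
from h import *
line_to([.4918,.2558,.17],max_speed=.3)
p=[.6654,.0570]; over(p,.14,[90]); print(get_time())
z=press2(p,.0515,.0445,9,.0012); a=get_tool_pos()[2]; print("blue stop",a)
line_to([*p,.15],max_speed=.3); f=grab_frame("side"); c=proj(f,[.6653,.0421,.074]).round().astype(int)
o=[cv2.resize(i[c[1]-20:c[1]+20,c[0]-20:c[0]+20],(400,400),interpolation=2) for i in(cv2.imread("pics/side0.png"),f["color"])]
cv2.imwrite("pics/blue.png",np.hstack(o)); print(get_time())
```

```text
yaw [(np.float64(2.2024420706490386), 90)]
37.3917
[(50.3, 50.5, 0.5), (49.1, 49.0, 1.5), (47.9, 48.0, 2.1), (46.7, 48.0, 7.7), (45.5, 47.9, 14.2)] [-5.6 -0.9 14.2] 39.3833
blue stop 0.04786222839861961
39.9333
```

View pics/blue.png

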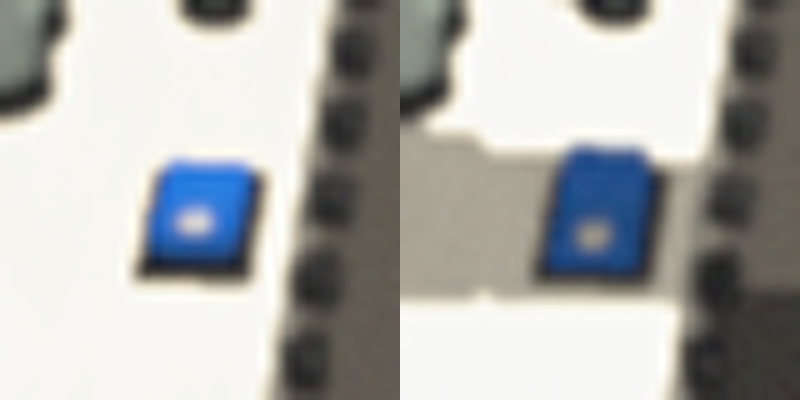

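Blue is on too: its dot moved down to the bezel and the far half rose. Now green, pressing and holding.

Run:
```python
from h import *
p=[.4577,-.3095]
over(p,.10,[27,60,90,117]) ; F0=np.array(get_wrist_force()); print(get_time())
line_to([*p,.0375],max_speed=.15); z=.0375
while z>.0325 and get_time()<46:
    z-=.0012; line_to([*p,z],max_speed=.05); F=np.array(get_wrist_force())-F0; t=get_tool_pos()[2]; print(round(z,4),t.round(4),F.round(1),get_time())
    if F[2]>7.5 and t-z>.0008: break
f=grab_frame("scene"); g=proj(f,[*p,.061]).astype(int)
o=[cv2.resize(i[g[1]-35:g[1]+35,g[0]-35:g[0]+35],(400,400),interpolation=2) for i in(cv2.imread("pics/scene0.png"),f["color"])]
cv2.imwrite("pics/green.png",np.hstack(o)); print(get_time())
```

```text
yaw [(np.float64(0.3846718444908435), 27), (np.float64(0.4609221144548762), 60), (np.float64(0.7389714772508059), 90), (np.float64(1.150335996249124), 117)]
41.5
0.0363 0.0363 [0.7 2.3 3.4] 42.3167
0.0351 0.0359 [-0.3  4.7  8.9] 42.5667
0.0339 0.0357 [-3.   5.9 18.7] 42.8167
42.8667
```

View pics/green.png

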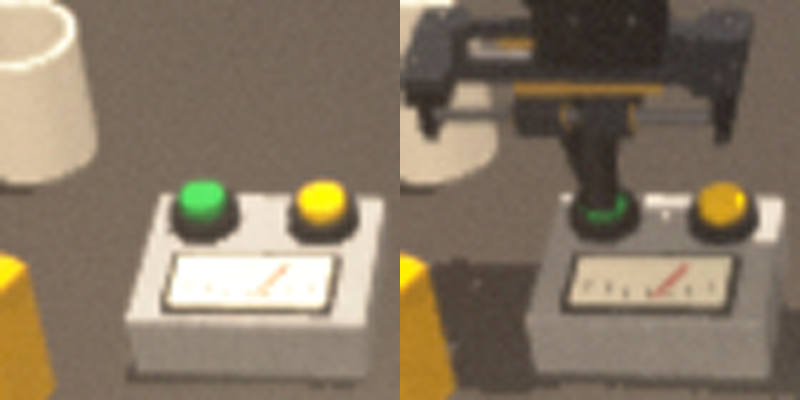

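Green is at its stop (TCP z 35.8 mm as predicted, about 19 N), the box is where it was and the yellow button is out. I hand it in.

```bash
python3 -c "
from rig import *
print(get_wrist_force(),get_time(),hand_in())"
```

```text
the job is handed in; nothing more can be done
[-3.31784322  6.49911147 18.27369214] 42.8667 None
```

I handed the job in at 42.9 s with the red and then the blue rocker pressed on, the finger holding the green button fully down, the yellow button untouched, and the test box still in place.

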